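# Push-fit a pressure gauge into the boot test manifold

## Task

The air-cell boots are about to be leak tested: take the digital pressure gauge out of its wooden rack and push its stem straight down into the wider push-fit fitting of the aluminium air manifold until it locks home, then, still holding it, tug it firmly upwards (about 20 N, kept up for half a second) to prove that it is locked, and let go, leaving it standing in the fitting. Never push it into the fitting or pull on it with more than 25 N nor jam it sideways, and leave the glue bottle, tape roll and wrench where they are.

Things in the scene. Friction and masses are not known exactly. Their poses are not given: they have to be found in the camera images.
- gauge: Digital pressure gauge, about 140 g, upright, stem down in the rack. Origin: lower tip of its stem; z up the stem axis. From the tip: cone (diameter 6 to 14 mm) to z 7 mm, 14 mm ring to z 24, 8 mm groove to z 34, 14 mm stem to z 72, 22 mm flange to z 76, then the grey housing to z 116, flat-sided, 30 mm along x and 40 mm along y, with a black screen on its -x face.
- housing (a point): Centre of the gauge's housing, 96 mm up from the stem's tip: grip here from above, across the 40 mm (y) or the 30 mm (x).
- rack: Fixed plywood block, 70 mm (x) by 120 mm (y), 60 mm high; origin at the centre of its underside. The gauge stands in a hole 15.5 mm wide and 55 mm deep at y = -22 mm, its flange 17 mm above the rack's top. A narrower hole at y = +36 mm is empty.
- manifold: Fixed aluminium block, 50 mm (x) by 140 mm (y), 30 mm high, with a brass inlet out to y = 92 mm; origin at the centre of its underside. Two upright push-fit fittings, 68 mm tall (brass body, black collar), stand on it: the wide one to use (33 mm across, bore 15.6 mm) at y = -32 mm, and a narrow one (20 mm across, bore 8 mm, too small for the stem) at y = +36 mm.
- port (a point): Centre of the mouth of the wide fitting, on top of its collar, 98 mm above the table; z up, out of the bore. Inside, a sprung cartridge holds a stop for the stem's tip and two spring jaws that snap into the stem's groove. How deep it sits is hidden and varies: when home, the tip is 39 to 61 mm below the mouth.
- cartridge (a joint): Displacement of the sprung cartridge in the wide fitting, m: 0 at rest, + pressed down, - pulled up, at most 5 mm each way, about 8 N per mm. Jaws are felt 29 mm before home and take up to 18 N to push through; then they snap in, with 1.5 mm of play, and the stem cannot come out. A 20 N tug gives about -0.0025; beyond -0.002 counts. Over 25 N (0.0032 either way) harms it.
- glue: Bystander: small white glue bottle, 36 mm across, 85 mm tall, standing; origin at the centre of its underside.
- tape: Bystander: roll of brown tape lying flat, 80 mm across, 24 mm high; origin at the centre of its underside.
- wrench: Bystander: steel wrench lying flat at the far side, along about y; origin at its underside.
Not all that is in view belongs to the job. What is shaped like the gauge but purple is not meant.

How it is judged:
By the outcome, as a careful person would: the job done as asked, in the order asked, and still so for the second after the job is handed in, with the robot touching nothing.
It also fails if it takes over 61 s, if anything falls off the work surface, if the arm or the gripper's body presses on something with over 40 N, if the wrist force passes 120 N, or if a joint passes its speed limit or range.

## Robot

A 7-joint arm with a two-finger parallel gripper is mounted at the origin on the work surface. World frame = base frame: x ahead of the robot, y to its left, z up, the work surface at z = 0. Lengths are in mm, angles in rad, forces in N, time in s.
With the tool pointing down it reaches from about 425 to 875 mm from the base axis. Payload 4.7 kg.
Tool frame: the origin (TCP) lies at the very end of the fingers, on their centre line; the grasp point (between the pads) lies 19 mm behind it (r.pinch_z is the distance from the TCP to the grasp point, in mm); z points along the fingers, y is the line along which they close (so a half turn about z gives the same grasp; the last joint's range is limited). The gripper opens to 85 mm and grips with 20 to 120 N. Pads are 22 mm wide; open, the fingers measure 114 mm over their backs; the gripper's body (76 mm by 85 mm) begins 54 mm behind the grasp point. The pads swing forward as they close: fully open they stand 13 mm farther back than shut.
Start: joints at [1.231, 0.321, -0.07, 1.45, 0.023, 1.371, -0.057], TCP at [225.183, -609.768, 231.349] pointing down, gripper open.
Joint ranges: [-2.86, 2.86], [-0.3, 2.09], [-1.38, 1.24], [0.06, 2.45], [-1.56, 4.7], [0.09, 2.05], [-2.69, 2.69]. Speed limits (rad/s): [2.57, 2.57, 3.14, 3.14, 3.14, 3.14, 3.14].

## Interface

Orientations are given as a unit quaternion [w, x, y, z].
In Python, from rig import r, eyes, workorder gives the robot as it stands.
- The arm moves only by the tool move_arm, never from a script. Its argument "rows" is one flat list of numbers, 4 for each row, row after row: the shift along the tool's x, y, z in mm, then the turn about the tool's z in rad. A call has 1 to 12 rows; each row is the pose to reach, as a shift and turn from the pose commanded when the call began, along the tool's axes at that moment; what a row does not reach only later rows make up. A row lasts 1/8 s, in which the tool goes at most 62.5 mm and 10.7 degrees, less where a joint would pass 70% of its speed; a pose out of reach is approached as far as the arm can. A call with a gripper value outside its range is refused whole. "hand" is the finger opening in mm, from 0 to 85.4, set as the call begins (left out, the last holds). The fingers move at their own pace and stop on an object; "grip_force" is the grip in N (left out, the last holds). Time passes only in rows, so rows that repeat a pose let the fingers close. It gives the time, the measured TCP pose, the force, the opening and the grip force at its end, in the units of the state.
- r.get_state(): the state, without advancing time (a new reading comes with each control period).
- eyes.capture(name): name is "scene" or "side" or "wrist"; returns a dict with "pixels" (420x560x3 uint8, red, green, blue), "intrinsics" (3x3 intrinsics, pixels), "origin" and "attitude" of the camera in the world; the wrist camera has in their place "tool_from_camera" (4x4, takes a point from camera to tool coordinates, whose origin is the TCP and whose axes are the flange's). Camera axes: x right, y up, looking along -z (the intrinsics and any distortion apply to the point x, -y, -z); pixel columns grow to the right and rows downward; lengths in mm; the calibration is good to about 2 mm. A picture is of the moment at which its call begins: read the wrist's pose just before it. There is no depth.
- workorder.sign_off(): hands the job in; it is judged then, once.
Trained networks look in a picture, given as the dict that the camera call returned (one of the last four; its "shot" number tells which), for a name from the list of things; names that differ only in an ending like _2 or _b are one class to them, and where a whole thing is asked for, a point or a joint stands for the part that bears it (a point fixed in the world has none). Each returns a list of dicts, best first, with "confidence" (0 to 1); they miss things now and then, are a little off and sometimes report something else, mostly with a low value. They report only what shows in the picture. A call takes as long as a camera call. They do not tell look-alikes from the thing itself.
- eyes.recognise(query, picture): "rect" ([left, top, width, height] in pixels, round what is visible of it).
- eyes.mark_of(query, picture): "pixel" ([column, row] in pixels: a listed point, or the origin of a listed thing).
The state is a dict: "time": time; "q": joint angles; "joint_vel": joint speeds; "joint_efforts": joint torques, N m; "position": TCP position; "eef_rot": TCP orientation; "force": force on the tool from outside, world axes, zero at the start; "wrist_torque": the same for the moment, N m; "finger_gap": opening from 0.0 (shut) to 1.0 (fully open); "grip_force": force on a finger pad.
Only numpy, scipy, OpenCV 4.12 (cv2) and the standard library are available. Lean on these libraries where they do the work, as an engineer would, in place of code of your own. Each camera call takes 0.05 s, during which the arm holds its last target. There are 200 camera calls.

## Working session

There is one attempt and no reset: what is moved stays moved. The work goes in short steps, Python scripts to look and compute and a tool call to move; the robot and the scene stay as the last step left them, time stands still between calls to the robot, and variables do not carry over. Pictures are saved under pics/ and viewed, at most 11 in all, crops included, and the job is handed in when it is done.

Besides the shell and the picture viewer there is one more tool, called as name(argument=value, ...) on one line, values as JSON. move_arm: Moves the arm, as the interface text tells. Its arguments: {"type":"object","properties":{"rows":{"type":"array","items":{"type":"number"}},"hand":{"type":"number"},"grip_force":{"type":"number"}},"required":["rows"]}

```bash
ls; mkdir -p pics
cat > h.py <<'E'
from rig import r, eyes, workorder
import numpy as np, cv2
from scipy.spatial.transform import Rotation as R
def rot(q): return R.from_quat([q[1],q[2],q[3],q[0]]).as_matrix()
def cap(n):
    s=r.get_state(); p=eyes.capture(n)
    if n=="wrist":
        T=np.eye(4);T[:3,:3]=rot(s["eef_rot"]);T[:3,3]=s["position"]
        M=T@np.array(p["tool_from_camera"])
    else:
        M=np.eye(4);a=np.array(p["attitude"]);M[:3,:3]=a if a.shape==(3,3) else rot(a);M[:3,3]=p["origin"]
    p["M"]=M; return p
def ray(p,px):
    K=np.array(p["intrinsics"]);d=np.linalg.inv(K)@[px[0],px[1],1];d=np.array([d[0],-d[1],-d[2]])
    return p["M"][:3,3],p["M"][:3,:3]@(d/np.linalg.norm(d))
def at_z(p,px,z):
    o,d=ray(p,px);return o+d*(z-o[2])/d[2]
def proj(p,X):
    c=np.linalg.inv(p["M"])@np.append(X,1);v=np.array(p["intrinsics"])@[c[0],-c[1],-c[2]];return v[:2]/v[2]
def tri(rays):
    A=sum(np.eye(3)-np.outer(d,d) for o,d in rays);b=sum((np.eye(3)-np.outer(d,d))@o for o,d in rays);return np.linalg.solve(A,b)
def save(p,n,scale=1,crop=None):
    im=cv2.cvtColor(np.array(p["pixels"]),cv2.COLOR_RGB2BGR)
    if crop: x,y,w,h=crop;im=im[y:y+h,x:x+w]
    cv2.imwrite("pics/"+n,cv2.resize(im,None,fx=scale,fy=scale,interpolation=cv2.INTER_CUBIC))
E
python3 - <<'E'
from h import *
s=r.get_state();print(s)
ims=[]
for n in("scene","side"):
    p=cap(n);ims.append(np.array(p["pixels"]))
    print(n,{k:v for k,v in p.items() if k!="pixels"})
    for q in("housing","gauge","rack","manifold","port"):
        print(q,[(np.round(d["pixel"]),round(d["confidence"],2)) for d in eyes.mark_of(q,p)[:4]])
    save(p,n+".png",1.4)
E
```

```text
pics
{'time': 0.0, 'q': array([ 1.2310929 ,  0.32182909, -0.0700948 ,  1.45168984,  0.02257996,
        1.37078558, -0.05688026]), 'joint_vel': array([-7.63289663e-04,  1.20461917e-03, -9.91514128e-04, -9.16647020e-05,
        4.33530656e-04,  1.63039670e-03, -1.92388069e-03]), 'joint_efforts': array([-4.49963045e-04, -4.93587148e+01, -3.82364122e-01, -3.14339733e+01,
        1.29760103e-02,  1.11615160e-02, -2.11016373e-05]), 'position': array([ 224.9829804 , -609.24458711,  230.21216396]), 'eef_rot': array([-9.40009824e-04,  9.84388255e-01,  1.76008062e-01, -2.06534474e-04]), 'force': array([-0.00215053,  0.77303898, -0.04731879]), 'wrist_torque': array([-0.00430509, -0.03327195,  0.01275762]), 'grip_force': 0.0, 'finger_gap': 1.0031787396160727}
scene {'intrinsics': array([[450.46554016,   0.        , 281.16566782],
       [  0.        , 450.46554016, 213.19340852],
       [  0.        ,   0.        ,   1.        ]]), 'origin': array([1124.75635491,  -78.62063199,  733.78556651]), 'attitude': array([0.69549771, 0.23886733, 0.21353776, 0.64313837]), 'shot': 1, 'M': array([[ 8.15493
[... 975 characters left out ...]
': array([[-7.41291045e-01,  4.43961085e-01, -5.03374753e-01,
         1.29744835e+02],
       [-6.71176904e-01, -4.93709412e-01,  5.52967070e-01,
         5.42447949e+02],
       [-3.02499298e-03,  7.47763045e-01,  6.63958792e-01,
         7.40546917e+02],
       [ 0.00000000e+00,  0.00000000e+00,  0.00000000e+00,
         1.00000000e+00]])}
housing [(array([311., 240.]), 0.84), (array([278., 278.]), 0.8), (array([244., 246.]), 0.71), (array([202., 277.]), 0.71)]
gauge [(array([308., 277.]), 0.94), (array([206., 313.]), 0.91), (array([243., 279.]), 0.81)]
rack [(array([272., 325.]), 0.76), (array([355., 299.]), 0.71)]
manifold [(array([372., 231.]), 0.63)]
port [(array([387., 187.]), 0.61)]
```

View pics/scene.png

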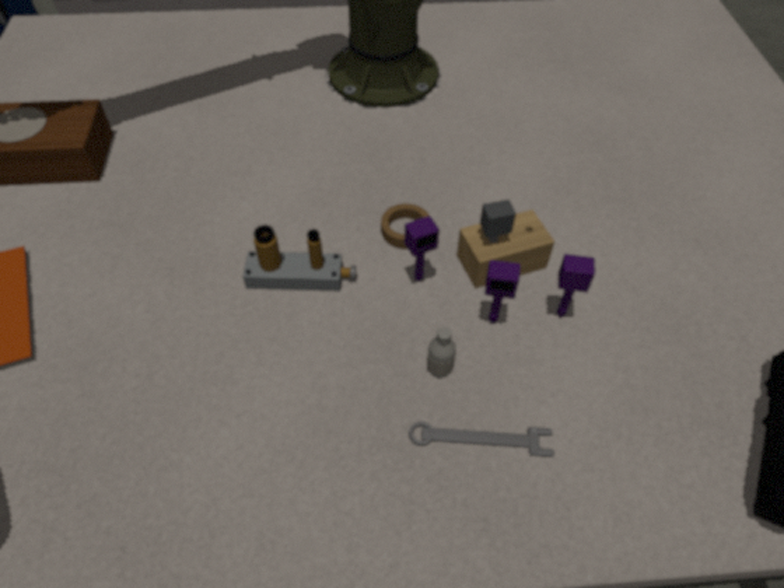

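View pics/side.png

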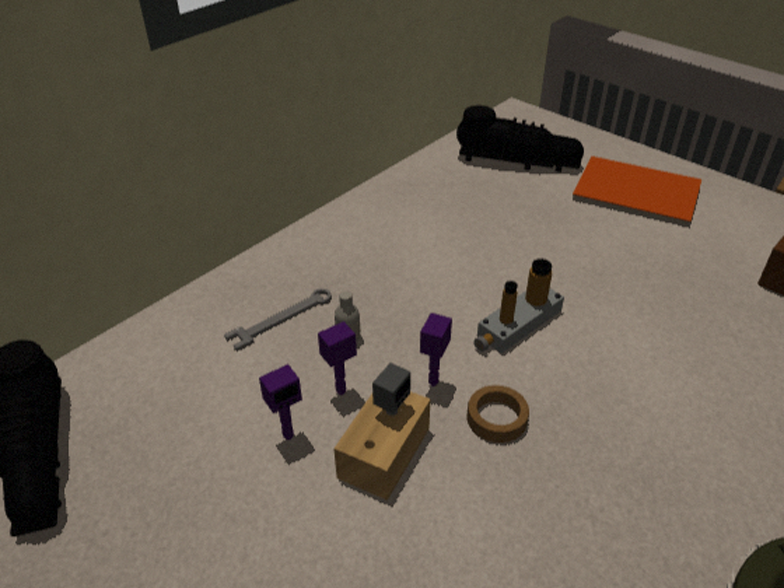

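The scene shows the grey gauge in the rack at raw pixel (351,155), and (278,278) in the side view. There are three purple look-alikes, at (302,169), (356,199) and (417,195) in the scene view and at (311,240), (244,246) and (202,277) in the side view. I choose the grey one in the plywood rack. The wide fitting is at scene (189,166), side (387,187).

Run:
```python
from h import *
a=cap("scene");b=cap("side")
save(a,"crop.png",5,(280,130,160,110))
for n,x,y in(("housing",(351,155),(278,278)),("port",(189,166),(387,187)),("manifold",(211,198),(372,231)),("rack",(358,190),(272,325)),("p1",(302,169),(311,240)),("p2",(356,199),(244,246)),("p3",(417,195),(202,277))):
    X=tri([ray(a,x),ray(b,y)]);print(n,X.round(),(proj(a,X)-x).round(1),(proj(b,X)-y).round(1))
def ids(n,p,z): return [at_z(p,d["pixel"],z).round() for d in eyes.mark_of(n,p)[:1]]
for n,z in(("port",98),("manifold",0),("rack",0),("tape",0),("glue",0)): print(n,ids(n,a,z),ids(n,b,z))
# housing at z 5+96 ->101
print(at_z(a,(351,155),101),at_z(b,(278,278),101))
print(rot(r.get_state()["eef_rot"]).round(3))
```

```text
housing [512. 121.  99.] [2.6 1.4] [ 3.2 -1.3]
port [ 515. -201.   99.] [-0.4 -0.3] [-0.4  0.2]
manifold [ 515. -169.   -1.] [-0. -0.] [-0.  0.]
rack [511. 146.  -8.] [0.3 0.2] [ 0.4 -0.1]
p1 [534.  16.  94.] [-0.1 -0.1] [-0.1  0.1]
p2 [615. 108.  93.] [-0. -0.] [-0.  0.]
p3 [614. 215.  98.] [-3.1 -1.3] [-3.5  0.8]
port [array([ 506., -203.,   98.])] [array([ 513., -201.,   98.])]
manifold [array([ 510., -172.,    0.])] [array([ 515., -169.,    0.])]
rack [array([515., 140.,   0.])] [array([505., 145.,   0.])]
tape [array([442.,   5.,   0.])] [array([425.,  12.,   0.])]
glue [array([688.,  25.,   0.])] [array([692.,  32.,   0.])]
[510.27135781 115.87424707 101.        ] [513.1318801  128.23112714 101.        ]
[[ 0.938  0.346 -0.   ]
 [ 0.346 -0.938 -0.   ]
 [-0.     0.    -1.   ]]
```

View pics/crop.png

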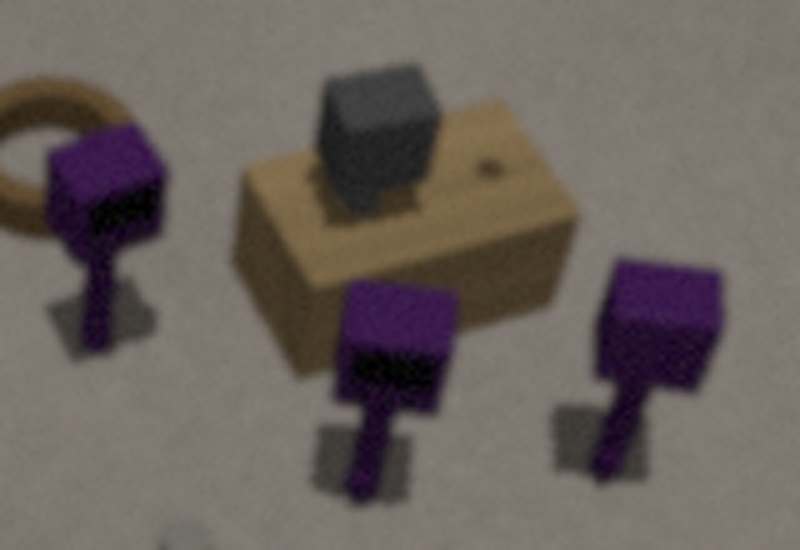

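The crop confirms the grey gauge stands in the rack's left hole (raw scene pixel about (355,156)). The purple ones stand free on the table. I will move above the manifold first and look from the wrist.

move_arm(rows=[40,-29,-7,-0.03,80,-58,-14,-0.07,120,-87,-21,-0.1,160,-116,-28,-0.13,200,-145,-35,-0.17,240,-174,-42,-0.2,280,-203,-49,-0.25,320,-232,-56,-0.3,360,-261,-63,-0.33,380,-275,-68,-0.35,380,-275,-68,-0.35])

```text
time: 2.58
position: [487.2, -219.0, 299.8]
eef_rot: [0.0, 0.938, 0.346, 0.0]
force: [-1.0, -0.2, 0.0]
finger_gap: 0.995
grip_force: 0.0
```

Run:
```python
from h import *
s=r.get_state();print(s["time"],s["position"],rot(s["eef_rot"]).round(3)[:,:2])
p=cap("wrist");save(p,"w1.png",1.4);print(np.array(p["tool_from_camera"]).round(2))
for n,z in(("port",98),("manifold",0)): 
    for d in eyes.mark_of(n,p)[:2]: print(n,d["confidence"],d["pixel"],at_z(p,d["pixel"],z))
```

```text
2.575 [ 487.2427793  -218.99941675  299.76244899] [[ 0.76   0.65 ]
 [ 0.65  -0.76 ]
 [ 0.     0.001]]
[[  -0.      0.96    0.27   67.56]
 [   1.      0.     -0.      0.45]
 [  -0.      0.27   -0.96 -141.45]
 [   0.      0.      0.      1.  ]]
port 0.91 [283.6, 156.3] [ 513.44850241 -199.0243021    98.        ]
manifold 0.9 [271.7, 135.5] [ 517.79047856 -172.97336608    0.        ]
```

View pics/w1.png

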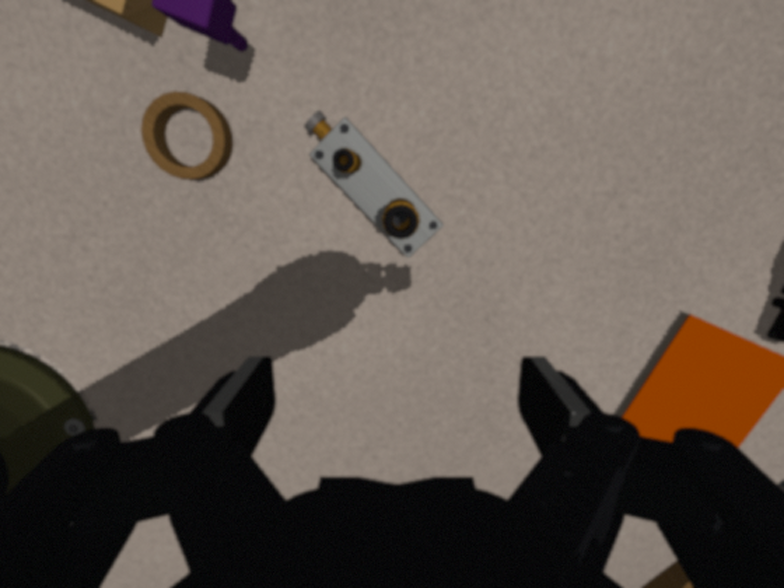

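The wrist view shows the wide fitting at raw pixel (286,156) and the narrow one at (246,114). The port lies at about (513.5, -199). Next I will move above the gauge.

move_arm(rows=[24,-29,0,0.08,49,-58,0,0.16,73,-87,0,0.24,98,-116,0,0.32,122,-145,0,0.4,146,-174,0,0.48,171,-203,0,0.56,195,-232,0,0.64,220,-260,0,0.7,220,-260,0,0.7,220,-260,0,0.7])

```text
time: 4.1
position: [486.1, 118.1, 298.9]
eef_rot: [0.001, 1.0, 0.001, -0.0]
force: [-0.2, -0.3, -0.8]
finger_gap: 0.999
grip_force: 0.0
```

Run:
```python
from h import *
s=r.get_state();print(s["time"],s["position"],rot(s["eef_rot"]).round(3)[:,:2])
p=cap("wrist");save(p,"w2.png",1.4);np.save("w2.npy",{k:np.array(v) for k,v in p.items()},allow_pickle=True)
for n,z in(("housing",101),("rack",0)): 
    for d in eyes.mark_of(n,p)[:4]: print(n,d["confidence"],d["pixel"],at_z(p,d["pixel"],z))
```

```text
4.1 [486.14283706 118.13058034 298.91539175] [[ 1.     0.001]
 [ 0.001 -1.   ]
 [-0.001  0.001]]
housing 0.98 [292.9, 103.2] [577.55093966 105.61451333 101.        ]
housing 0.9 [198.0, 35.9] [642.97709046 204.1879242  101.        ]
housing 0.68 [420.2, 80.5] [600.68022119 -30.69190823 101.        ]
housing 0.59 [281.0, 161.9] [513.7109787  118.66943966 101.        ]
rack 0.69 [266.0, 156.3] [509.88296186 141.38321429   0.        ]
```

View pics/w2.png

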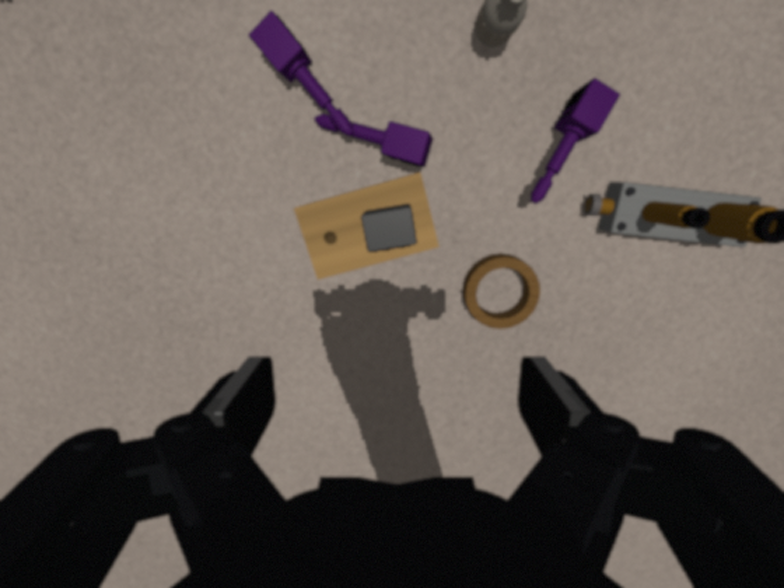

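The image shows the grey housing top at raw (278,163), with the rack yawed about 16°. The purple look-alikes now appear to lie on the table. I will check that in the scene view and measure the housing.

Run:
```python
from h import *
print(r.pinch_z)
a=cap("scene");save(a,"scene2.png",1.2)
w=cap("wrist");im=np.array(w["pixels"])
hsv=cv2.cvtColor(im,cv2.COLOR_RGB2HSV)
x0,y0=245,135
sub=hsv[y0:195,x0:312]
m=((sub[...,1]<60)&(sub[...,2]<115)).astype(np.uint8)
n,l,st,c=cv2.connectedComponentsWithStats(m);print(st,c.round())
k=l[28,33];ys,xs=np.where(l==k)
pts=np.array([at_z(w,(x+x0,y+y0),121)[:2] for x,y in zip(xs,ys)],np.float32)
print(cv2.minAreaRect(pts),pts.mean(0))
# rack top
m=cv2.inRange(hsv,(8,90,90),(28,255,255));n,l,st,c=cv2.connectedComponentsWithStats(m)
for i in range(1,n):
    if st[i,4]>800: 
        ys,xs=np.where(l==i);pts=np.array([at_z(w,(x,y),60)[:2] for x,y in zip(xs,ys)],np.float32);print(st[i],cv2.minAreaRect(pts))
b=cap("side")
for p in(a,b): print([(d["pixel"],round(d["confidence"],2)) for d in eyes.mark_of("housing",p)])
```

```text
18.700000000000003
[[   0    0   67   60 3066]
 [  15   12   37   32  954]] [[33. 30.]
 [33. 28.]]
((514.9009399414062, 122.40858459472656), (30.212669372558594, 37.7235107421875), 9.342672348022461) [515.2511  122.37634]
[ 211  123  103   76 3857] ((508.6107177734375, 143.57135009765625), (69.93084716796875, 118.44994354248047), 15.500167846679688)
[334 184  52  50 938] ((445.461181640625, 13.644159317016602), (68.81550598144531, 69.25540924072266), 0.03489076718688011)
[([267.2, 223.8], 0.77), ([351.2, 208.7], 0.62), ([413.5, 242.6], 0.61), ([354.9, 154.2], 0.56)]
[([306.8, 231.5], 0.82), ([182.3, 296.2], 0.78), ([280.4, 277.0], 0.69), ([257.5, 284.5], 0.68)]
```

View pics/scene2.png

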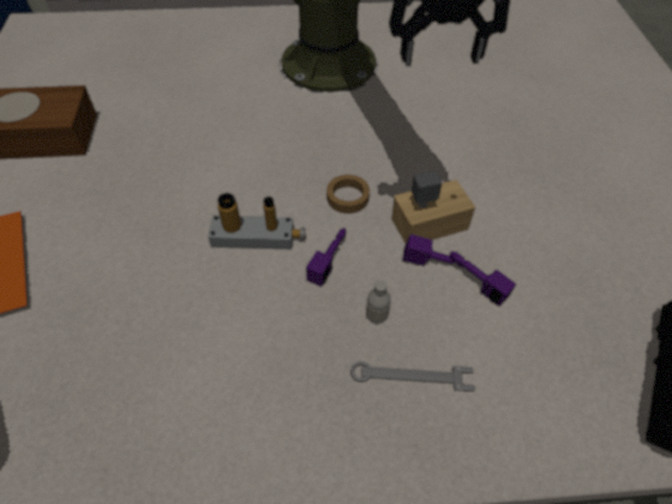

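The purple decoys toppled by themselves, and the tape, glue and wrench are undisturbed. The gauge is at (514.7, 122.4) with yaw 9.3°, which agrees with the rack geometry. I will grasp it now.

move_arm(rows=[15,-2,30,-0.08,28.6,-4.3,70,-0.16,28.6,-4.3,110,-0.16,28.6,-4.3,150,-0.16,28.6,-4.3,185,-0.16,28.6,-4.3,205,-0.16,28.6,-4.3,216,-0.16,28.6,-4.3,221,-0.16,28.6,-4.3,221,-0.16,28.6,-4.3,221,-0.16])

```text
time: 5.75
position: [515.1, 125.0, 79.2]
eef_rot: [0.0, 0.997, 0.082, 0.001]
force: [-0.2, -0.1, 0.4]
finger_gap: 0.999
grip_force: 0.0
```

move_arm(rows=[0,0,0,0,0,0,0,0,0,0,0,0,0,0,0,0,0,0,0,0,0,0,0,0,0,0,0,0,0,0,0,0], hand=25, grip_force=80)

```text
time: 6.75
position: [514.7, 124.9, 78.6]
eef_rot: [0.0, 0.997, 0.082, 0.0]
force: [0.6, -0.9, 5.8]
finger_gap: 0.46
grip_force: 80.0
```

move_arm(rows=[0,0,-8,0,0,0,-20,0,0,0,-35,0,0,0,-55,0,0,0,-80,0,0,0,-110,0,0,0,-140,0,0,0,-160,0,0,0,-160,0,0,0,-160,0])

```text
time: 8.0
position: [513.8, 124.8, 237.9]
eef_rot: [0.0, 0.997, 0.082, -0.0]
force: [-0.5, -0.5, -1.1]
finger_gap: 0.462
grip_force: 80.5
```

Run:
```python
from h import *
s=r.get_state();print(s["time"],s["position"],s["force"],rot(s["eef_rot"]).round(3))
w=cap("wrist");save(w,"w3.png",1.4);b=cap("side");a=cap("scene")
for p in(a,b,w):
  for q in("gauge","housing"): print(q,[(d["pixel"],round(d["confidence"],2)) for d in eyes.mark_of(q,p)])
  M=np.eye(4);M[:3,:3]=rot(s["eef_rot"]);M[:3,3]=s["position"]
  print("expect tip,housing",proj(p,(M@[0,0,77,1])[:3]),proj(p,(M@[0,0,-19,1])[:3]))
```

```text
8.0 [513.83966348 124.81440734 237.85226928] [-0.4901415  -0.48819934 -1.11163951] [[ 0.987  0.163 -0.001]
 [ 0.163 -0.987 -0.   ]
 [-0.001  0.    -1.   ]]
gauge [([285.7, 190.7], 0.91), ([376.8, 208.8], 0.74), ([361.4, 133.3], 0.73), ([342.1, 315.0], 0.67), ([393.8, 222.2], 0.65)]
housing [([365.9, 88.0], 0.91), ([350.8, 210.8], 0.83), ([413.9, 242.4], 0.71), ([264.5, 226.3], 0.69), ([211.7, 197.4], 0.58)]
expect tip,housing [360.37266408 133.22093037] [368.93782919  90.6878634 ]
gauge [([278.1, 250.0], 0.87), ([232.8, 294.2], 0.77), ([215.3, 309.9], 0.64), ([320.8, 265.3], 0.63)]
housing [([305.2, 232.1], 0.84), ([259.3, 285.5], 0.84), ([182.5, 293.1], 0.67), ([277.0, 205.7], 0.63)]
expect tip,housing [278.9241309  251.55542172] [278.52451526 205.69940866]
gauge [([260.6, 113.7], 0.93), ([235.5, 92.7], 0.87), ([387.2, 190.1], 0.69), ([279.4, 218.9], 0.64)]
housing [([216.5, 34.4], 0.92), ([286.3, 280.7], 0.85), ([309.2, 126.9], 0.68), ([449.4, 130.1], 0.65)]
expect tip,housing [281.32134726 215.86182845] [280.49567504 277.21428464]
```

View pics/w3.png

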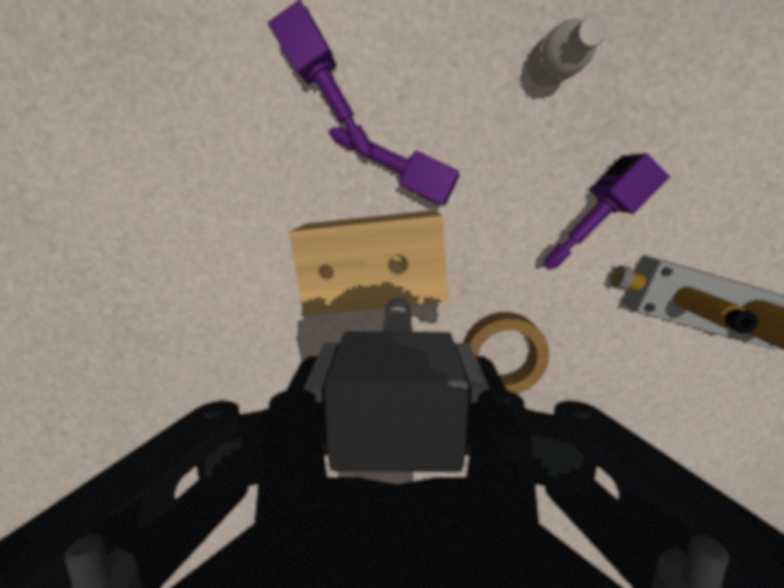

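The gauge is held square and the tip sits within about 1.5 mm of the tool axis, at raw (284,218). Next I go to a standoff just short of the port to measure it.

move_arm(rows=[-8,26,0,0,-20,66,0,0,-32,105,0,0,-44,144,0,0,-56,183,0,0,-68,222,0,0,-80,261,0,0,-92,300,0,0,-96,314,0,0,-96,314,0,0,-96,314,0,0])

```text
time: 9.82
position: [471.5, -198.5, 238.3]
eef_rot: [-0.0, 0.997, 0.083, 0.0]
force: [0.3, -0.3, -0.7]
finger_gap: 0.457
grip_force: 80.6
```

Run:
```python
from h import *
s=r.get_state();print(s["time"],s["position"],s["force"],rot(s["eef_rot"]).round(3))
M=np.eye(4);M[:3,:3]=rot(s["eef_rot"]);M[:3,3]=s["position"]
w=cap("wrist");b=cap("side");a=cap("scene")
im=np.array(w["pixels"])
for n,p in(("w",w),("b",b),("a",a)):
  print(n,"port",[(d["pixel"],round(d["confidence"],2),at_z(p,d["pixel"],98)) for d in eyes.mark_of("port",p)])
  print("gauge",[(d["pixel"],round(d["confidence"],2)) for d in eyes.mark_of("gauge",p)], "exp",proj(p,(M@[0,0,77,1])[:3]))
u=[int(v) for v in proj(w,[514,-199.5,98])];print(u)
def cr(p,u,h=75,wd=100):
    x=max(0,min(560-wd,u[0]-wd//2));y=max(0,min(420-h,u[1]-h//2));print(x,y)
    return cv2.resize(np.array(p["pixels"])[y:y+h,x:x+wd],(400,300),interpolation=cv2.INTER_CUBIC)
o=np.vstack([np.hstack([cr(w,u),cr(w,[int(v) for v in proj(w,(M@[0,0,77,1])[:3])])]),np.hstack([cr(a,[int(v) for v in proj(a,[495,-200,120])]),cr(b,[int(v) for v in proj(b,[495,-200,120])])])])
cv2.imwrite("pics/m4.png",cv2.cvtColor(o,cv2.COLOR_RGB2BGR))
```

```text
9.825 [ 471.53041939 -198.54275158  238.34192079] [ 0.28867131 -0.28283073 -0.73927815] [[ 0.986  0.166  0.   ]
 [ 0.166 -0.986  0.001]
 [ 0.    -0.001 -1.   ]]
w port [([292.8, 153.1], 0.85, array([ 515.38008358, -201.92738321,   98.        ]))]
gauge [([130.9, 108.9], 0.94), ([279.6, 218.5], 0.63)] exp [281.32275499 215.85550826]
b port [([387.8, 186.4], 0.64, array([ 515.20437154, -206.03190986,   98.        ])), ([410.5, 169.9], 0.2, array([ 510.66318022, -285.91845284,   98.        ]))]
gauge [([324.3, 266.0], 0.83), ([407.9, 169.1], 0.82), ([234.7, 292.7], 0.81), ([212.4, 310.7], 0.72)] exp [409.60841059 171.57255917]
a port [([185.0, 165.9], 0.6, array([ 513.46770577, -207.84022732,   98.        ]))]
gauge [([376.7, 208.8], 0.98), ([183.8, 125.2], 0.92), ([391.7, 223.8], 0.72), ([288.3, 189.2], 0.62)] exp [185.71053804 125.92454745]
[290, 154]
240 117
231 178
137 113
346 146
```

View pics/m4.png

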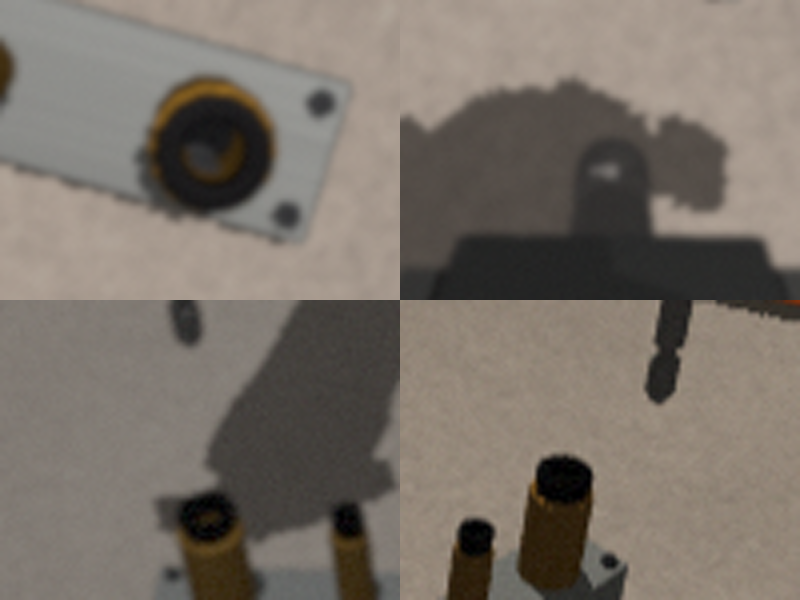

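The wrist crop shows the collar centre at raw (293,155.3) and the stem centred on column 284. By eye, the scene view has the port at (189,166.3) and the tip at (184.5,124.3). The side view has the port at (387.3,189.8) and the tip at (411,171.5). I will combine these so the camera bias cancels.

Run:
```python
from h import *
s=r.get_state();M=np.eye(4);M[:3,:3]=rot(s["eef_rot"]);M[:3,3]=s["position"]
w=cap("wrist");b=cap("side");a=cap("scene")
im=cv2.cvtColor(np.array(w["pixels"]),cv2.COLOR_RGB2GRAY)
t=np.linspace(0,2*np.pi,73)
pt=[]
for z,rad in((77,3),(70,7),(53,7)):
    q=np.array([proj(w,(M@[rad*np.cos(k),rad*np.sin(k),z,1])[:3]) for k in t]);print(z,"cols",q[:,0].min().round(1),q[:,0].max().round(1),"rows",q[:,1].min().round(1),q[:,1].max().round(1))
print("row profile col 276..294",[int(im[214+6,c]) for c in range(268,300)])
print("col profile rows 205..",[(k,int(im[k,284])) for k in range(206,226)])
print("port w",at_z(w,(293,155.3),98), "tip nominal",(M@[0,0,77,1])[:3])
for n,p,po,ti in(("scene",a,(189,166.3),(184.5,124.3)),("side",b,(387.3,189.8),(411,171))):
    P=at_z(p,po,98);T=at_z(p,ti,161.5);print(n,P,T,"diff",(P-T)[:2])
print("tri port",tri([ray(a,(189,166.3)),ray(b,(387.3,189.8))]),"tip",tri([ray(a,(184.5,124.3)),ray(b,(411,171))]))
```

```text
77 cols 277.5 285.2 rows 212.2 219.5
70 cols 272.0 290.5 rows 209.7 227.3
53 cols 271.2 291.2 rows 216.5 235.4
row profile col 276..294 [80, 80, 80, 79, 77, 75, 69, 61, 54, 51, 54, 59, 70, 85, 96, 101, 101, 98, 94, 91, 89, 83, 70, 59, 59, 67, 75, 80, 81, 82, 80, 79]
col profile rows 205.. [(206, 79), (207, 80), (208, 80), (209, 79), (210, 78), (211, 74), (212, 65), (213, 57), (214, 55), (215, 55), (216, 57), (217, 58), (218, 71), (219, 93), (220, 101), (221, 88), (222, 65), (223, 53), (224, 50), (225, 49)]
port w [ 512.78912885 -204.53394416   98.        ] tip nominal [ 470.97784475 -200.3900961   161.34293309]
scene [ 515.0787133  -200.13668072   98.        ] [ 467.04351735 -200.91911475  161.5       ] diff [48.03519595  0.78243403]
side [ 509.82054921 -195.97624536   98.        ] [ 470.45074251 -201.63476671  161.5       ] diff [39.3698067   5.65852136]
tri port [ 511.92405849 -200.56530022   94.38428722] tip [ 469.4580796  -200.19528511  163.14810268]
```

Run:
```python
from h import *
S=[];C=[]
for i in range(8):
    S.append(r.get_state()); w=cap("wrist")
    g=cv2.cvtColor(np.array(w["pixels"]),cv2.COLOR_RGB2GRAY)
    m=(g[130:180,270:316]<62).astype(np.uint8)
    n,l,st,c=cv2.connectedComponentsWithStats(m);k=1+np.argmax(st[1:,4])
    cn=max(cv2.findContours((l==k).astype(np.uint8),cv2.RETR_EXTERNAL,cv2.CHAIN_APPROX_NONE)[0],key=len)
    e=cv2.fitEllipse(cn);C.append((e[0][0]+270,e[0][1]+130)+e[1])
P=np.array([s["position"] for s in S]);print(P.mean(0),P.std(0))
C=np.array(C);print(C.mean(0),C.std(0))
w["M"]=np.array(w["tool_from_camera"]);d=238.3-98
d=P.mean(0)[2]-98
def at(px,z): o,v=ray(w,px);return o+v*(z-o[2])/v[2]
port=at(C.mean(0)[:2],d);tip=at(proj(w,[0,0,77])+[2.8,1.8],77)
print("tool: port",port,"tip",tip,"diff",port-tip, "1mm depth effect",at(C.mean(0)[:2],d+1)-port)
```

```text
[ 470.89370298 -200.61816217  238.3051602 ] [0.01188738 0.01930958 0.01185321]
[289.87563157 154.20310354  27.55847383  30.66541123] [0.03584567 0.01249349 0.02857432 0.08504971]
tool: port [ 41.60658808   7.934585   140.3051602 ] tip [-1.47382411  2.18627204 77.        ] diff [43.08041218  5.74831296 63.3051602 ] 1mm depth effect [-0.09351583  0.02469202  1.        ]
```

move_arm(rows=[15,2,0,0,35,4.5,0,0,43,5.5,10,0,43,5.5,25,0,43,5.5,40,0,43,5.5,50,0,43,5.5,55,0,43,5.5,55,0,43,5.5,55,0,43,5.5,55,0])

```text
time: 12.08
position: [514.5, -199.1, 183.9]
eef_rot: [0.0, 0.997, 0.082, 0.0]
force: [0.5, -0.1, -1.5]
finger_gap: 0.459
grip_force: 80.6
```

Run:
```python
from h import *
for i in range(4): b=cap("side")
a=cap("scene");s=r.get_state();print(s["time"],s["position"],s["force"])
w=cap("wrist")
def cr(p,u,h=75,wd=100,k=4):
    x=int(u[0]-wd//2);y=int(u[1]-h//2);print(x,y)
    return cv2.resize(np.array(p["pixels"])[y:y+h,x:x+wd],(400,300),interpolation=cv2.INTER_CUBIC)
X=[514,-200,100]
o=np.hstack([cr(a,proj(a,X),45,60),cr(b,proj(b,X),45,60)])
o=np.vstack([o,np.hstack([cr(w,proj(w,X)),o[:,:400]*0])])
cv2.imwrite("pics/m5.png",cv2.cvtColor(o,cv2.COLOR_RGB2BGR))
```

```text
12.325 [ 514.29951811 -199.04530641  183.44753121] [ 0.15946614 -0.66675234 -0.3219214 ]
158 143
356 165
232 177
```

View pics/m5.png

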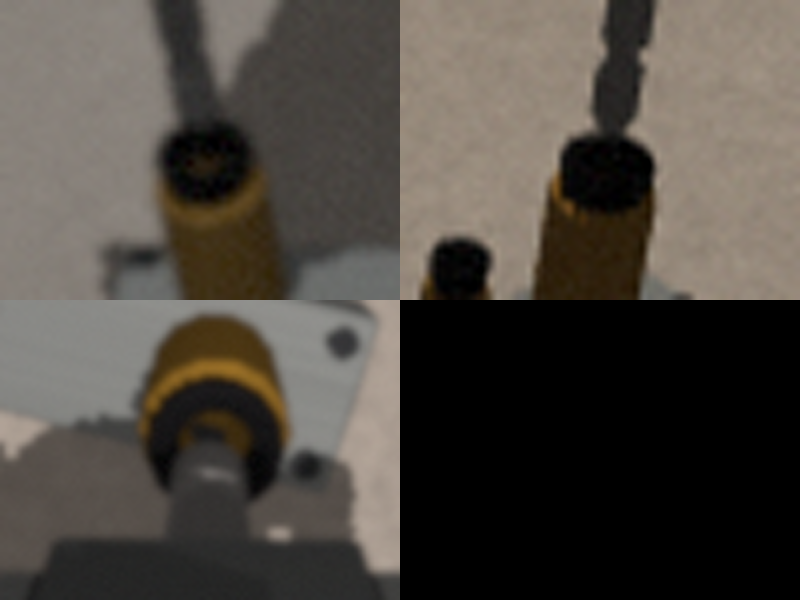

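The tip hangs just above the mouth. The wrist crop has the bore centre at raw (286,213.5) against a stem line at (284,214.6), and the scene view agrees. I correct by about +1 mm in x and +1.7 mm in y (tool axes), then ease in.

move_arm(rows=[1,1.7,0,0,1,1.7,0,0,1,1.7,4,0,1,1.7,8,0,1,1.7,12,0,1,1.7,16,0,1,1.7,16,0,1,1.7,16,0])

```text
time: 13.38
position: [515.6, -200.5, 167.4]
eef_rot: [0.0, 0.997, 0.082, 0.0]
force: [-0.3, 0.4, -0.1]
finger_gap: 0.461
grip_force: 80.6
```

Run:
```python
from h import *
for i in range(2): w=cap("wrist")
a=cap("scene");b=cap("side")
s=r.get_state();print(s["time"],s["position"],s["force"],s["wrist_torque"])
def cr(p,u,h=75,wd=100,k=4):
    x=int(u[0]-wd//2);y=int(u[1]-h//2);print(x,y)
    return cv2.resize(np.array(p["pixels"])[y:y+h,x:x+wd],(400,300),interpolation=cv2.INTER_CUBIC)
X=[514,-200,100]
o=np.hstack([cr(a,proj(a,X),45,60),cr(b,proj(b,X),45,60)])
o=np.vstack([o,np.hstack([cr(w,proj(w,X),45,60),o[:,:400]*0])])
cv2.imwrite("pics/m6.png",cv2.cvtColor(o,cv2.COLOR_RGB2BGR))
```

```text
13.575 [ 515.60586495 -200.55884752  167.48862819] [-0.30862488  0.31497535 -0.22071636] [-0.02226529  0.00289593 -0.03101256]
158 143
356 165
250 199
```

View pics/m6.png

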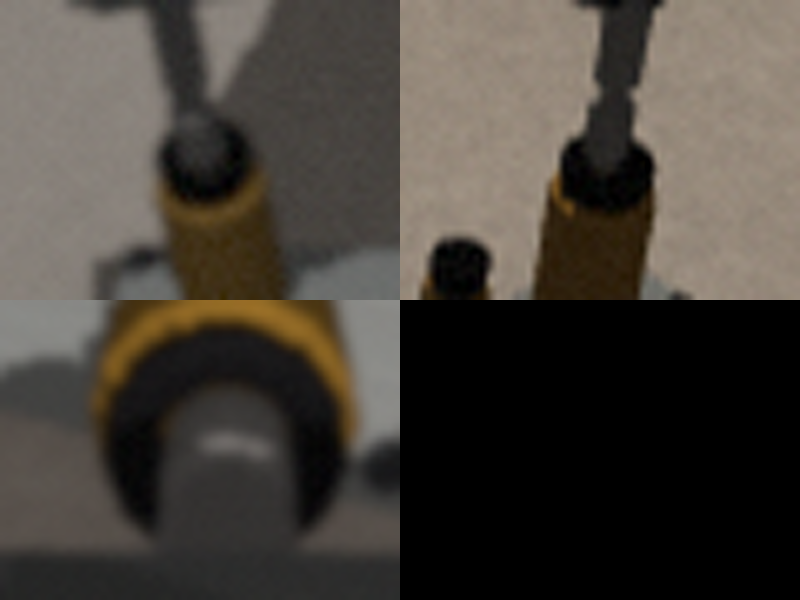

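The tip is inside the bore, with stem and collar both centred on column 228 in the crop. There is no contact force. I continue in small steps and watch the force.

move_arm(rows=[0,0,1.5,0,0,0,3,0,0,0,3,0])

```text
time: 13.95
position: [515.2, -200.5, 164.0]
eef_rot: [-0.0, 0.997, 0.082, -0.0]
force: [0.6, 0.4, -1.8]
finger_gap: 0.46
grip_force: 80.6
```

move_arm(rows=[0,0,1.5,0,0,0,3,0,0,0,3,0])

```text
time: 14.32
position: [515.2, -200.5, 161.0]
eef_rot: [-0.0, 0.997, 0.082, -0.0]
force: [-1.5, 0.2, -2.0]
finger_gap: 0.456
grip_force: 80.6
```

move_arm(rows=[0,0,1.5,0,0,0,3,0,0,0,3,0])

```text
time: 14.7
position: [515.2, -200.5, 158.0]
eef_rot: [-0.0, 0.997, 0.082, -0.0]
force: [-1.2, 0.1, -0.9]
finger_gap: 0.463
grip_force: 80.7
```

move_arm(rows=[0,0,1,0,0,0,2,0,0,0,2,0])

```text
time: 15.08
position: [515.3, -200.5, 156.1]
eef_rot: [-0.0, 0.997, 0.082, -0.0]
force: [-2.6, 1.0, -0.6]
finger_gap: 0.458
grip_force: 80.7
```

move_arm(rows=[0,0,1,0,0,0,1,0])

```text
time: 15.32
position: [515.3, -200.5, 155.2]
eef_rot: [-0.0, 0.997, 0.082, -0.0]
force: [-3.1, 0.6, 0.0]
finger_gap: 0.458
grip_force: 80.7
```

The bore is pushing toward -x, so I ease that off.

move_arm(rows=[-0.6,0,0,0,-0.6,0,0.5,0,-0.6,0,0.5,0])

```text
time: 15.7
position: [515.1, -200.6, 154.9]
eef_rot: [0.0, 0.997, 0.082, 0.0]
force: [-2.2, 0.7, -1.4]
finger_gap: 0.455
grip_force: 80.8
```

move_arm(rows=[-0.6,-0.2,0,0,-0.6,-0.2,1,0,-0.6,-0.2,1,0])

```text
time: 16.08
position: [514.7, -200.6, 153.9]
eef_rot: [0.0, 0.997, 0.082, 0.0]
force: [0.6, -0.2, -0.9]
finger_gap: 0.459
grip_force: 80.8
```

move_arm(rows=[0,0,1,0,0,0,2,0,0,0,2,0])

```text
time: 16.45
position: [514.2, -200.5, 151.7]
eef_rot: [-0.0, 0.997, 0.082, -0.0]
force: [0.5, 0.3, -0.5]
finger_gap: 0.46
grip_force: 80.8
```

move_arm(rows=[0,0,1,0,0,0,2,0,0,0,2,0])

```text
time: 16.82
position: [514.2, -200.5, 149.7]
eef_rot: [-0.0, 0.997, 0.082, -0.0]
force: [0.2, 0.7, -1.1]
finger_gap: 0.464
grip_force: 80.8
```

move_arm(rows=[0,0,1,0,0,0,2,0,0,0,2,0])

```text
time: 17.2
position: [514.2, -200.5, 147.7]
eef_rot: [0.0, 0.997, 0.082, -0.0]
force: [-0.4, -0.1, -1.3]
finger_gap: 0.458
grip_force: 80.8
```

move_arm(rows=[0,0,1,0,0,0,2,0,0,0,2,0])

```text
time: 17.58
position: [514.2, -200.5, 145.7]
eef_rot: [-0.0, 0.997, 0.082, -0.0]
force: [-0.5, -1.1, -1.4]
finger_gap: 0.455
grip_force: 80.8
```

move_arm(rows=[0,0,1,0,0,0,2,0,0,0,2,0])

```text
time: 17.95
position: [514.2, -200.5, 143.7]
eef_rot: [-0.0, 0.997, 0.082, -0.0]
force: [-0.0, 0.2, -0.6]
finger_gap: 0.452
grip_force: 80.8
```

move_arm(rows=[0,0,1,0,0,0,1.5,0,0,0,1.5,0])

```text
time: 18.32
position: [514.3, -200.6, 142.3]
eef_rot: [0.0, 0.997, 0.082, -0.0]
force: [0.1, 0.2, -1.4]
finger_gap: 0.457
grip_force: 80.8
```

move_arm(rows=[0,0,1,0,0,0,1.5,0,0,0,1.5,0])

```text
time: 18.7
position: [514.2, -200.5, 140.7]
eef_rot: [0.0, 0.997, 0.082, -0.0]
force: [-0.1, -0.1, -0.9]
finger_gap: 0.455
grip_force: 80.8
```

move_arm(rows=[0,0,1,0,0,0,1.5,0,0,0,1.5,0])

```text
time: 19.08
position: [514.4, -200.6, 139.6]
eef_rot: [0.0, 0.997, 0.082, 0.0]
force: [-1.0, -0.4, 1.5]
finger_gap: 0.459
grip_force: 80.7
```

move_arm(rows=[0,0,1,0,0,0,1,0])

```text
time: 19.32
position: [514.4, -200.6, 138.7]
eef_rot: [0.0, 0.997, 0.082, 0.0]
force: [-0.5, 0.8, 3.3]
finger_gap: 0.465
grip_force: 81.0
```

move_arm(rows=[0,0,1,0,0,0,1,0])

```text
time: 19.58
position: [514.7, -200.7, 137.9]
eef_rot: [0.0, 0.997, 0.082, 0.0]
force: [-1.6, 0.4, 5.0]
finger_gap: 0.461
grip_force: 81.2
```

move_arm(rows=[0,0,1,0,0,0,1.5,0])

```text
time: 19.82
position: [514.9, -200.7, 136.8]
eef_rot: [0.0, 0.997, 0.082, 0.001]
force: [-1.6, 0.6, 8.0]
finger_gap: 0.461
grip_force: 81.3
```

move_arm(rows=[0,0,1,0,0,0,1.5,0])

```text
time: 20.08
position: [515.0, -200.8, 135.7]
eef_rot: [0.001, 0.997, 0.082, 0.001]
force: [-2.3, 0.3, 10.7]
finger_gap: 0.459
grip_force: 81.6
```

move_arm(rows=[-0.4,0,1,0,-0.6,0,1.5,0,-0.6,0,1.5,0])

```text
time: 20.45
position: [514.9, -200.9, 134.8]
eef_rot: [0.001, 0.997, 0.082, 0.001]
force: [-2.6, 1.1, 11.9]
finger_gap: 0.456
grip_force: 81.9
```

move_arm(rows=[0,0,1,0,0,0,1,0])

```text
time: 20.7
position: [514.0, -200.7, 131.8]
eef_rot: [0.0, 0.997, 0.082, 0.0]
force: [-0.6, 0.5, 4.2]
finger_gap: 0.46
grip_force: 81.5
```

The jaws are pushed open. I continue down toward home, which I expect at TCP z ≈ 110.6.

move_arm(rows=[0,0,1.5,0,0,0,3,0,0,0,4,0,0,0,4,0])

```text
time: 21.2
position: [514.1, -200.7, 128.0]
eef_rot: [0.0, 0.997, 0.082, 0.0]
force: [-0.1, 0.2, 5.6]
finger_gap: 0.456
grip_force: 81.5
```

move_arm(rows=[0,0,1.5,0,0,0,3,0,0,0,4,0,0,0,4,0])

```text
time: 21.7
position: [514.0, -200.8, 124.0]
eef_rot: [0.0, 0.997, 0.082, 0.0]
force: [0.6, -0.2, 3.4]
finger_gap: 0.457
grip_force: 81.5
```

move_arm(rows=[0,0,1.5,0,0,0,3,0,0,0,4,0,0,0,4,0])

```text
time: 22.2
position: [513.9, -200.7, 119.9]
eef_rot: [0.0, 0.997, 0.082, 0.0]
force: [0.6, -0.0, 4.7]
finger_gap: 0.458
grip_force: 81.5
```

move_arm(rows=[0,0,1,0,0,0,2,0,0,0,3,0,0,0,3,0])

```text
time: 22.7
position: [513.8, -200.7, 116.8]
eef_rot: [0.0, 0.997, 0.082, 0.0]
force: [0.5, 0.2, 5.0]
finger_gap: 0.46
grip_force: 81.5
```

move_arm(rows=[0,0,1,0,0,0,2,0,0,0,2,0])

```text
time: 23.08
position: [513.7, -200.6, 114.6]
eef_rot: [0.0, 0.997, 0.082, 0.0]
force: [1.2, -0.5, 3.2]
finger_gap: 0.463
grip_force: 81.6
```

move_arm(rows=[0,0,1,0,0,0,1.5,0,0,0,1.5,0])

```text
time: 23.45
position: [513.3, -200.5, 112.5]
eef_rot: [-0.0, 0.997, 0.082, -0.0]
force: [2.2, -0.3, -1.1]
finger_gap: 0.458
grip_force: 81.1
```

move_arm(rows=[0,0,1,0,0,0,1,0])

```text
time: 23.7
position: [513.3, -200.5, 112.0]
eef_rot: [-0.0, 0.997, 0.082, -0.0]
force: [0.7, 0.1, -1.3]
finger_gap: 0.458
grip_force: 81.1
```

The force dropped, so the jaws have snapped into the groove. I now feel for the stop.

move_arm(rows=[0.3,0,0.8,0,0.3,0,0.8,0])

```text
time: 23.95
position: [513.6, -200.5, 111.6]
eef_rot: [-0.0, 0.997, 0.082, -0.0]
force: [-0.4, 0.7, 2.0]
finger_gap: 0.458
grip_force: 81.4
```

move_arm(rows=[0,0,0.8,0,0,0,0.8,0])

```text
time: 24.2
position: [513.7, -200.5, 111.1]
eef_rot: [0.0, 0.997, 0.082, -0.0]
force: [-1.4, -0.1, 4.6]
finger_gap: 0.458
grip_force: 81.8
```

move_arm(rows=[0,0,1,0,0,0,1,0,0,0,1,0])

```text
time: 24.58
position: [513.8, -200.5, 110.7]
eef_rot: [0.0, 0.997, 0.082, -0.0]
force: [-2.7, 1.2, 7.8]
finger_gap: 0.46
grip_force: 82.2
```

move_arm(rows=[0,0,-1,0,0,0,-2,0,0,0,-3,0,0,0,-3.5,0,0,0,-3.5,0])

```text
time: 25.2
position: [513.9, -200.6, 112.9]
eef_rot: [-0.0, 0.997, 0.082, -0.0]
force: [0.8, -0.2, -0.1]
finger_gap: 0.46
grip_force: 81.2
```

The stop is felt at about 111.7 (7.8 N at 110.7). Now I tug, raising the pull gradually.

move_arm(rows=[0,0,-1,0,0,0,-2,0,0,0,-3,0,0,0,-3,0])

```text
time: 25.7
position: [513.5, -200.4, 115.1]
eef_rot: [-0.0, 0.997, 0.082, -0.0]
force: [1.9, -0.6, -11.5]
finger_gap: 0.458
grip_force: 81.5
```

move_arm(rows=[-0.1,0,-0.7,0,-0.1,0,-1.4,0,-0.1,0,-1.4,0])

```text
time: 26.08
position: [513.3, -200.4, 116.4]
eef_rot: [-0.0, 0.997, 0.082, -0.001]
force: [3.5, -1.5, -19.5]
finger_gap: 0.46
grip_force: 82.5
```

move_arm(rows=[0.4,-0.1,-0.2,0,0.4,-0.1,-0.3,0,0.4,-0.1,-0.3,0,0.4,-0.1,-0.3,0])

```text
time: 26.58
position: [513.5, -200.3, 117.2]
eef_rot: [-0.0, 0.997, 0.082, -0.001]
force: [3.2, -2.0, -24.0]
finger_gap: 0.458
grip_force: 83.1
```

move_arm(rows=[0,0,0,0,0,0,0,0,0,0,0,0])

```text
time: 26.95
position: [513.6, -200.3, 117.3]
eef_rot: [-0.0, 0.997, 0.082, -0.001]
force: [1.3, -1.6, -24.6]
finger_gap: 0.459
grip_force: 83.2
```

move_arm(rows=[0,0,1.5,0,0,0,3,0,0,0,4.5,0,0,0,4.9,0,0,0,4.9,0,0,0,4.9,0])

```text
time: 27.7
position: [515.0, -200.6, 114.2]
eef_rot: [0.001, 0.997, 0.082, 0.001]
force: [-2.5, 0.2, -4.0]
finger_gap: 0.459
grip_force: 85.0
```

move_arm(rows=[-0.3,0,0,0,-0.3,0,0,0,-0.3,0,0,0])

```text
time: 28.08
position: [514.9, -200.7, 113.7]
eef_rot: [0.0, 0.997, 0.082, 0.001]
force: [-1.7, 0.2, -2.0]
finger_gap: 0.454
grip_force: 85.2
```

move_arm(rows=[-0.5,0,0.3,0,-0.5,0,0.3,0,-0.5,0,0.3,0,-0.5,0,0.3,0])

```text
time: 28.58
position: [513.7, -200.6, 112.8]
eef_rot: [0.0, 0.997, 0.082, 0.0]
force: [0.4, 0.2, -1.1]
finger_gap: 0.457
grip_force: 85.3
```

Run:
```python
from h import *
for i in range(3):
    a=cap("scene");s=r.get_state();print(s["time"],s["position"].round(2),s["force"].round(2),s["wrist_torque"].round(3))
```

```text
28.625 [ 513.67 -200.59  112.82] [ 0.01 -0.2  -1.45] [-0.041  0.028  0.007]
28.675 [ 513.6  -200.57  112.75] [-0.05  0.75 -1.18] [-0.009  0.032  0.034]
28.725 [ 513.55 -200.61  112.75] [ 0.1  -0.49 -1.44] [ 0.064 -0.024 -0.042]
```

The load is relaxed to neutral and the gauge stayed locked. I release and retreat straight up.

move_arm(rows=[0,0,0,0,0,0,0,0,0,0,0,0,0,0,0,0,0,0,0,0,0,0,0,0], hand=75)

```text
time: 29.48
position: [513.5, -200.5, 112.7]
eef_rot: [0.0, 0.997, 0.082, -0.0]
force: [0.0, -0.9, -0.1]
finger_gap: 0.876
grip_force: 0.0
```

move_arm(rows=[0,0,-5,0,0,0,-15,0,0,0,-30,0,0,0,-50,0,0,0,-75,0,0,0,-100,0,0,0,-120,0,0,0,-120,0,0,0,-120,0])

```text
time: 30.6
position: [513.2, -200.5, 232.4]
eef_rot: [-0.0, 0.997, 0.082, -0.0]
force: [-0.9, -0.2, -0.4]
finger_gap: 0.883
grip_force: 0.0
```

Run:
```python
from h import *
w=cap("wrist");a=cap("scene");b=cap("side")
s=r.get_state();print(s["time"],s["position"],s["force"],s["finger_gap"])
o=np.hstack([cv2.resize(np.array(p["pixels"])[y:y+150,x:x+200],(400,300)) for p,x,y in((a,120,70),(b,300,100))])
cv2.imwrite("pics/end.png",cv2.cvtColor(o,cv2.COLOR_RGB2BGR))
```

```text
30.75 [ 512.90609617 -200.36878932  231.71651052] [-0.10286613 -0.42746517 -0.11256871] 0.879253543361652
```

View pics/end.png

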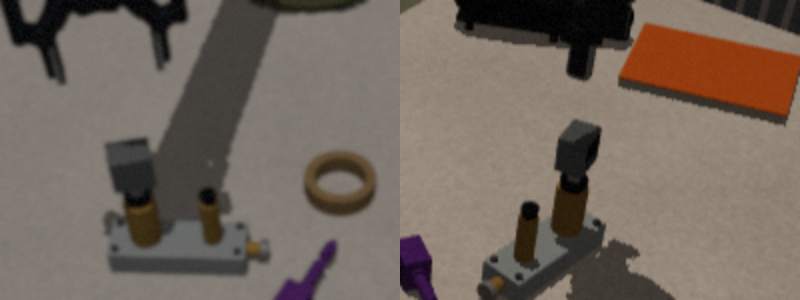

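The gauge stands in the wide fitting (crop (130,165) in the scene view, (577,150) in the side view), and the gripper is clear.

```bash
python3 -c "
from rig import workorder
print(workorder.sign_off())"
```

```text
the job is handed in; nothing more can be done
None
```

The gauge is locked in the wide fitting. The tug held for over half a second and climbed to about 23–24 N, close to the 25 N limit. The gauge was then released and left standing, and the job was handed in at about 31 s.

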